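# Dock the drill jig plate and lock the keeper

## Task

Slide the drill jig plate along the bench through the flared mouth of the steel dock until it is fully home against the end stop, flat under both rail lips. Then swing the keeper arm all the way round to its stop, so that it lies across the mouth behind the plate and locks it in. Leave the jar, the steel bench block and the screwdriver where they are.

Things in the scene. Friction and masses are not known exactly. Their poses are not given: they have to be found in the camera images.
- plate: drill jig plate, bare aluminium, loose, lying flat on the bench in front of the dock's mouth, a little askew: 120 mm long (x) by 90 wide (y) by 12 thick, 0.35 to 0.7 kg, with six round steel bushings set 2 by 3 in its top (2 mm proud). Origin: centre of the underside; +x is the end facing the dock. At the start its origin is 95 to 125 mm before the mouth
- dock: dark steel fixture fixed to the bench, no floor: the plate slides on the bench. Origin: middle of the mouth at bench height; x points into the slot, z up. Two oiled rails 19.5 mm high, 93 mm apart inside, 125 outside; lips 14.5 mm above the bench overhang 6 mm each side from x = 45 mm on. At x = 40 to 0 the inner faces flare to 117 mm apart. A flat ear at y = 62 to 94 mm carries the keeper
- dock_home (a point): where the plate's origin lies when fully home: 50 mm into the slot on the centre line, at bench height, axes as the dock's. The end stop's inner face is 60 mm further in; the plate at home sticks out 10 mm from the mouth
- keeper (a joint): angle of the keeper arm about its vertical hinge, rad, grows anticlockwise seen from above. 0: arm points straight out to the dock's +y; 1.57: points to the dock's -x; 3.14: its stop, locked, arm points to the dock's -y across the mouth behind the plate. It starts between 0 and 0.6. A little stiff (about 1 N at the post), stays where it is left
- keeper_hinge (a point): axis of the keeper, at the arm's mid height 11 mm; at x = -20 mm, y = 75 mm in the dock's frame. A round boss of 24 mm diameter, 23 mm high
- keeper_post (a point): centre of the top of the upright round steel post at the end of the keeper arm: 14 mm diameter, top 50 mm above the bench, 85 mm from the hinge axis. The arm is a bare steel bar 14 mm wide, 92 mm long from the hinge axis, from 6 to 16 mm above the bench. Push the post sideways to swing the arm
- jar: small glass jar with brass lid, 56 mm diameter, 75 mm high, standing beside the rails; origin: centre of the underside; a bystander
- block: plain steel bench block 60 x 60 x 22 mm, lying beside the rails on the other side; origin: centre of the underside; a bystander
- driver: screwdriver with wooden handle, 170 mm long, lying on the bench to the -y side of the plate; a bystander
There are look-alikes about, which are no part of the job. Of the things like the plate, leave any that is purple; of the rest the larger one is meant.

How it is judged:
By the outcome, as a careful person would: the job done as asked, in the order asked, and still so for the second after the job is handed in, with the robot touching nothing.
It also fails if it takes over 72 s, if anything falls off the work surface, if the arm or the gripper's body presses on something with over 40 N, if the wrist force passes 120 N, or if a joint passes its speed limit or range.

## Robot

A 6-joint arm with a two-finger parallel gripper is mounted at the origin on the work surface. World frame = base frame: x ahead of the robot, y to its left, z up, the work surface at z = 0. Lengths are in mm, angles in rad, forces in N, time in s.
With the tool pointing down it reaches from about 250 to 850 mm from the base axis. Payload 12.5 kg.
Tool frame: the origin (TCP) lies on the front face of the gripper's body, between the roots of the fingers; the fingertips stand 84 mm ahead of it and the grasp point (between the pads) lies 65 mm ahead of it (manip.tcp_to_tips is the distance from the TCP to the fingertips, in mm); z points along the fingers, y is the line along which they close (so a half turn about z gives the same grasp; the last joint's range is limited). The gripper opens to 93 mm and grips with 3 to 60 N. Pads are 15 mm wide; open, the fingers measure 128 mm over their backs; the gripper's body (75 mm by 188 mm) begins 65 mm behind the grasp point.
Start: joints at [-1.319, 0.351, 1.652, -0, 1.139, -0.085], TCP at [181.777, -519.078, 302.733] pointing down, gripper open.
Joint ranges: [-2.75, 2.75], [-0.79, 2.1], [0.01, 2.65], [-1.57, 4.71], [0.07, 3.14], [-2.87, 2.87]. Speed limits (rad/s): [2.22, 2.22, 2.79, 3.14, 3.14, 3.14].

## Interface

Orientations are given as a unit quaternion [w, x, y, z].
In Python, from rig import sensors, imaging, manip gives the robot as it stands.
- The arm moves only by the tool servo_tool, never from a script. Its argument "moves" is a list that holds one entry, the list of rows, each a list of 7 numbers: the turn, a rotation vector about the tool's x, y, z in degrees, then the shift along the tool's x, y, z in m, then the finger opening in m, from 0 to 0.093. In form: [[[rx, ry, rz, tx, ty, tz, hand], ...]]. A call has 1 to 20 rows; each row is the pose to reach, as a shift and turn from the pose commanded when the call began, along the tool's axes at that moment; what a row does not reach only later rows make up. A row lasts 1/10 s, in which the tool goes at most 50 mm and 8.59 degrees, less where a joint would pass 70% of its speed; a pose out of reach is approached as far as the arm can. A call with a gripper value outside its range is refused whole. The fingers move at their own pace and stop on an object; "newtons" is the grip in N (left out, the last holds). Time passes only in rows, so rows that repeat a pose let the fingers close. It gives the time, the measured TCP pose, the force, the opening and the grip force at its end, in the units of the state.
- sensors.sense(): the state, without advancing time (a new reading comes with each control period).
- imaging.capture(name): name is "side" or "top" or "wrist"; returns a dict with "img" (420x560x3 uint8, red, green, blue), "depth" (420x560 float32, mm along the optical axis (not along the pixel's ray), 0 where there is no reading), "fovy" (degrees; the focal length in pixels is half the picture's height over the tangent of half this angle, whatever the lens; pixels are square), "cx", "cy" (the principal point, pixels), "R" (3x3) and "t" (3): a world point X has camera coordinates R X + t. Camera axes: x right, y down, z forward; pixel columns grow to the right and rows downward; lengths in mm; the calibration is good to about 2 mm. A picture is of the moment at which its call begins.
- manip.finish_job(): hands the job in; it is judged then, once.
The state is a dict: "clock": time; "q": joint angles; "joint_vel": joint speeds; "joint_efforts": joint torques, N m; "eef_pos": TCP position; "eef_rot": TCP orientation; "contact_force": force on the tool from outside, world axes, zero at the start; "moment": the same for the moment, N m; "gripper_width": finger opening in mm; "grasp_force": force on a finger pad.
Only numpy, scipy, OpenCV 4.12 (cv2) and the standard library are available. Lean on these libraries where they do the work, as an engineer would, in place of code of your own. Each camera call takes 0.05 s, during which the arm holds its last target. There are 200 camera calls.

## Working session

There is one attempt and no reset: what is moved stays moved. The work goes in short steps, Python scripts to look and compute and a tool call to move; the robot and the scene stay as the last step left them, time stands still between calls to the robot, and variables do not carry over. Pictures are saved under pics/ and viewed, at most 10 in all, crops included, and the job is handed in when it is done.

Besides the shell and the picture viewer there is one more tool, called after "Call:" as name(argument=value, ...) on one line, values as JSON. servo_tool: Moves the arm, as the interface text tells. Its arguments: {"type":"object","properties":{"moves":{"type":"array","items":{"type":"array","items":{"type":"array","items":{"type":"number"}}}},"newtons":{"type":"number"}},"required":["moves"]}

```bash
ls; mkdir -p pics; cat > h.py <<'E'
import numpy as np, cv2
from rig import sensors, imaging, manip
def cap(n):
    d=imaging.capture(n); d['f']=d['img'].shape[0]/2/np.tan(np.radians(d['fovy'])/2); d['R']=np.array(d['R']);d['t']=np.array(d['t']); return d
def ray(d,uv,z):
    uv=np.atleast_2d(np.array(uv,float)); c=np.c_[(uv[:,0]-d['cx'])/d['f'],(uv[:,1]-d['cy'])/d['f'],np.ones(len(uv))]
    w=c@d['R']; o=-d['R'].T@d['t']; return o+w*((z-o[2])/w[:,2])[:,None]
def proj(d,X):
    c=np.atleast_2d(X)@d['R'].T+d['t']; return np.c_[c[:,0]/c[:,2]*d['f']+d['cx'],c[:,1]/c[:,2]*d['f']+d['cy']]
def cloud(d):
    v,u=np.mgrid[:420,:560]; z=d['depth']; c=np.dstack([(u-d['cx'])/d['f']*z,(v-d['cy'])/d['f']*z,z]); return (c-d['t'])@d['R']
def save(d,n): cv2.imwrite('pics/'+n,d['img'][:,:,::-1])
E
python3 - <<'E'
from h import *
for n in ('top','side'):
    d=cap(n); save(d,n+'0.png'); print(n,d['f'],-d['R'].T@d['t'],d['R'].round(2).tolist())
    np.save(n+'0.npy',d,allow_pickle=True)
print(sensors.sense())
E
```

```text
pics
top 380.75705810287064 [385.66996323  12.3536316  901.6098927 ] [[0.02, -1.0, -0.03], [-0.98, -0.02, -0.19], [0.19, 0.03, -0.98]]
side 471.044898591864 [ 504.55237242 -674.65474403  758.83636741] [[1.0, -0.07, -0.02], [-0.06, -0.69, -0.72], [0.04, 0.72, -0.69]]
{'clock': 0.1, 'q': array([-1.31856947e+00,  3.51180658e-01,  1.65234956e+00, -2.07529905e-05,
        1.13909894e+00, -8.46111093e-02]), 'joint_vel': array([-0.00083991, -0.00221521, -0.00197875,  0.00116467,  0.00304508,
        0.00155237]), 'joint_efforts': array([ 4.83534368e-04, -4.98027885e+01, -2.85705489e+01,  6.99564884e-02,
        2.38908181e-02, -1.43095127e-05]), 'eef_pos': array([ 181.73740279, -518.87405442,  302.26015223]), 'eef_rot': array([-5.15645743e-04,  9.85850154e-01,  1.67628173e-01, -5.27720936e-05]), 'contact_force': array([-0.26756167,  0.57818181, -0.82838381]), 'moment': array([-0.02992171, -0.07215033,  0.00434746]), 'grasp_force': 0.0, 'gripper_width': 93.00188007859978}
```

View pics/top0.png

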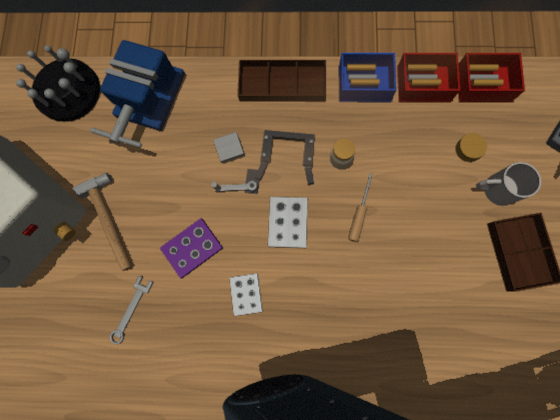

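View pics/side0.png

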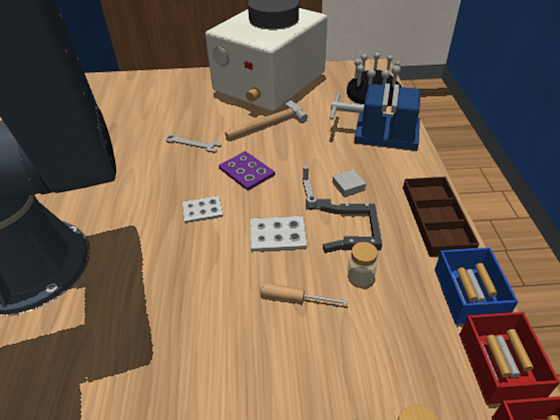

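The top view shows the large bare plate at (288,222), with the dock opening towards the robot around (288,155). The keeper hinge is at (252,185) and its post near (218,187). The block is at (229,147), the jar at (343,152) and the driver at (360,210). The look-alikes are the purple plate at (191,248) and the small one at (246,295). The side view agrees.

```bash
cat > m.py <<'E'
from h import *
def white(d,z,amin=300):
    hsv=cv2.cvtColor(d['img'],cv2.COLOR_RGB2HSV); m=((hsv[...,1]<45)&(hsv[...,2]>120)).astype(np.uint8)
    m=cv2.morphologyEx(m,cv2.MORPH_CLOSE,np.ones((9,9)))
    for c in cv2.findContours(m,cv2.RETR_EXTERNAL,cv2.CHAIN_APPROX_NONE)[0]:
        if cv2.contourArea(c)<amin: continue
        p=ray(d,c[:,0],z)[:,:2].astype(np.float32); r=cv2.minAreaRect(p)
        yield c[:,0].mean(0).round(),r
E
python3 - <<'E'
from m import *
for n in('top','side'):
    d=np.load(n+'0.npy',allow_pickle=True).item()
    for c,r in white(d,12):
        if max(r[1])<200: print(n,c,np.round(r[0],1),np.round(r[1],1),round(r[2],1))
    P=cloud(d); g=d['img'].max(2)
    h=P[...,2]; reg=(P[...,0]>350)&(P[...,0]<650)&(P[...,1]>-120)&(P[...,1]<230)
    print('bench z',np.median(h[reg&(g>100)]))
    m=reg&(g<75)&(h>8)&(h<32)
    m=cv2.morphologyEx(m.astype(np.uint8),cv2.MORPH_OPEN,np.ones((2,2)))
    k,l,s,_=cv2.connectedComponentsWithStats(m)
    for i in range(1,k):
        if s[i,4]>60:
            v,u=np.where(l==i); p=ray(d,np.c_[u,v],19.5)[:,:2].astype(np.float32); r=cv2.minAreaRect(p)
            print(n,s[i],np.round(r[0],1),np.round(r[1],1),round(r[2],1),np.median(h[l==i]).round(1))
            print(cv2.boxPoints(r).round(0).tolist())
    v,u=np.where(reg&(h>38)&(h<60)); p=P[v,u]
    if len(v): print('tall',len(v),np.c_[p,u,v].round(0)[::max(1,len(v)//8)].tolist())
d=np.load('top0.npy',allow_pickle=True).item()
cr=d['img'][115:265,180:380,::-1]; cv2.imwrite('pics/crop.png',cv2.resize(cr,None,fx=4,fy=4,interpolation=cv2.INTER_CUBIC))
E
```

```text
top [130. 309.] [318.6 395.8] [ 35.3 154.4] 68.4
top [245. 295.] [361.3 130.6] [87.  65.5] 9.7
top [288. 222.] [531.7  37.3] [ 89.4 119.6] 89.1
top [515. 180.] [ 648.6 -503.4] [114.6  84.8] 64.4
top [ 10. 196.] [591.7 701.9] [178.7  86.9] 9.5
top [228. 146.] [717.9 189.4] [56.5 58. ] 20.0
top [129.  71.] [919.8 457. ] [121.6  36.7] 72.4
bench z 0.4211231747924744
tall 38 [[616.0, 215.0, 47.0, 212.0, 182.0], [613.0, 216.0, 51.0, 211.0, 183.0], [613.0, 207.0, 49.0, 215.0, 183.0], [611.0, 212.0, 48.0, 213.0, 184.0], [608.0, 216.0, 51.0, 211.0, 185.0], [608.0, 206.0, 50.0, 215.0, 185.0], [606.0, 213.0, 50.0, 212.0, 186.0], [607.0, 205.0, 46.0, 216.0, 186.0], [603.0, 208.0, 51.0, 214.0, 187.0], [604.0, 209.0, 39.0, 215.0, 188.0]]
side [277. 232.] [532.3  36.9] [ 91. 120.] 89.0
side [202. 208.] [362.6 128.1] [87.3 66.7] 9.2
side [349. 180.] [717.7 197.6] [59.4 60.2] 20.3
side [247. 168.] [469.1 266.8] [62.  92.9] 36.0
bench z -0.6888981139105173
tall 34 [[606.0, 214.0, 48.0, 303.0, 166.0], [616.0, 213.0, 49.0, 307.0, 166.0], [613.0, 208.0, 50.0, 306.0, 167.0], [610.0, 206.0, 49.0, 305.0, 168.0], [608.0, 204.0, 47.0, 304.0, 169.0], [604.0, 211.0, 39.0, 302.0, 170.0], [613.0, 204.0, 44.0, 306.0, 170.0], [610.0, 203.0, 42.0, 305.0, 171.0], [610.0, 203.0, 39.0, 305.0, 172.0]]
```

View pics/crop.png

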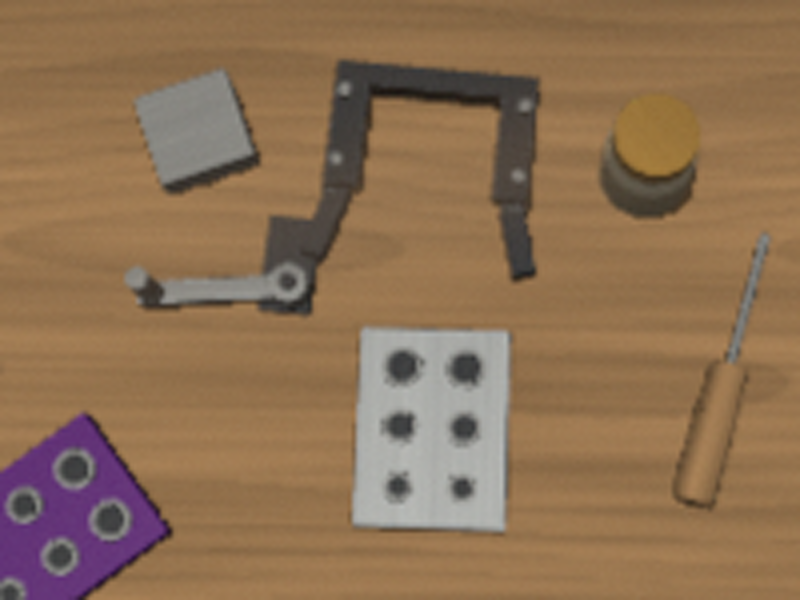

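The crop shows the dock turned slightly clockwise. Its outer end-stop corners are at crop pixels (340,62) and (538,78), and its right mouth tip is at (523,275). The keeper boss is at (288,282) and the post top at (136,278). Next I'll measure the dock axis.

```bash
python3 - <<'E'
from m import *
for n,(x0,x1,y0,y1) in (('top',(240,330,120,195)),('side',(300,390,185,255))):
    d=np.load(n+'0.npy',allow_pickle=True).item()
    hsv=cv2.cvtColor(d['img'],cv2.COLOR_RGB2HSV)
    m=np.zeros((420,560),np.uint8); s=np.s_[y0:y1,x0:x1]
    m[s]=((hsv[s][...,2]<90)&(hsv[s][...,1]<90))
    c=max(cv2.findContours(m,cv2.RETR_EXTERNAL,cv2.CHAIN_APPROX_NONE)[0],key=cv2.contourArea)
    ap=cv2.approxPolyDP(c,2,True)[:,0]
    print(n,cv2.contourArea(c),np.c_[ap,ray(d,ap,19.5)[:,:2]].round(0).tolist())
d=np.load('top0.npy',allow_pickle=True).item()
o=lambda u,v:np.array([180+u/4-.4,115+v/4-.4])
q=ray(d,[o(340,62),o(538,78),o(330,186),o(357,190),o(494,202),o(529,203)],19.5)[:,:2]
print(q.round(1).tolist())
a=q[1]-q[0]; print('stop len',np.hypot(*a),'heading deg',np.degrees(np.arctan2(a[0],-a[1])))
print('boss',ray(d,o(288,282),23).round(1),'post',ray(d,o(136,278),50).round(1))
E
```

```text
top 939.0 [[265.0, 130.0, 758.0, 97.0], [264.0, 136.0, 742.0, 99.0], [266.0, 134.0, 747.0, 95.0], [268.0, 137.0, 740.0, 90.0], [263.0, 140.0, 732.0, 102.0], [262.0, 152.0, 701.0, 103.0], [266.0, 155.0, 693.0, 93.0], [262.0, 156.0, 691.0, 103.0], [259.0, 169.0, 658.0, 109.0], [248.0, 169.0, 657.0, 136.0], [246.0, 182.0, 625.0, 139.0], [252.0, 179.0, 632.0, 125.0], [257.0, 186.0, 615.0, 112.0], [254.0, 190.0, 605.0, 119.0], [244.0, 190.0, 605.0, 143.0], [257.0, 192.0, 600.0, 112.0], [258.0, 181.0, 628.0, 110.0], [269.0, 160.0, 681.0, 85.0], [271.0, 140.0, 732.0, 82.0], [275.0, 136.0, 742.0, 72.0], [305.0, 140.0, 733.0, -1.0], [303.0, 164.0, 671.0, 3.0], [306.0, 167.0, 664.0, -5.0], [308.0, 183.0, 624.0, -10.0], [312.0, 183.0, 624.0, -19.0], [311.0, 160.0, 682.0, -16.0], [307.0, 157.0, 689.0, -7.0], [312.0, 158.0, 687.0, -19.0], [313.0, 135.0, 746.0, -21.0]]
side 1110.5 [[306.0, 200.0, 604.0, 124.0], [306.0, 208.0, 602.0, 98.0], [319.0, 208.0, 631.0, 95.0], [334.0, 213.0, 662.0, 76.0], [367.0, 213.0, 736.0, 69.0], [371.0, 217.0, 742.0, 56.0], [371.0, 237.0, 730.0, -4.0], [344.0, 237.0, 673.0, 1.0], [341.0, 241.0, 664.0, -10.0], [323.0, 244.0, 625.0, -15.0], [325.0, 252.0, 627.0, -37.0], [336.0, 248.0, 651.0, -28.0], [350.0, 249.0, 679.0, -34.0], [353.0, 243.0, 689.0, -18.0], [362.0, 240.0, 709.0, -11.0], [369.0, 241.0, 723.0, -15.0], [380.0, 249.0, 741.0, -39.0], [374.0, 204.0, 758.0, 97.0], [331.0, 205.0, 660.0, 102.0], [329.0, 200.0, 657.0, 120.0], [317.0, 200.0, 630.0, 122.0], [313.0, 203.0, 619.0, 113.0]]
[[757.4, 98.4], [748.1, -23.4], [677.6, 102.0], [675.2, 85.5], [668.6, 2.5], [668.3, -18.6]]
stop len 122.23550147077215 heading deg -4.371030300630247
boss [[616.2 124.8  23. ]] post [[610.3 210.   50. ]]
```

```bash
cat > g.py <<'E'
from h import *
from scipy.spatial.transform import Rotation as Ro
import sys
# dock frame
TH=-4.4; O=np.array([630.4,48.5])
def D(x,y):
    a=np.radians(TH); return O+np.array([[np.cos(a),-np.sin(a)],[np.sin(a),np.cos(a)]])@[x,y]
def rel(x,y,z,yaw):  # goal world pose with tool down, tool-x heading yaw deg
    s=sensors.sense(); q=s['eef_rot']; R=Ro.from_quat([q[1],q[2],q[3],q[0]])
    a=np.radians(yaw); G=Ro.from_matrix(np.array([[np.cos(a),np.sin(a),0],[np.sin(a),-np.cos(a),0],[0,0,-1]]))
    print((R.inv()*G).as_rotvec(degrees=True).round(2).tolist(), (R.inv().apply(np.array([x,y,z])-s['eef_pos'])/1000).round(4).tolist(), 'clk',s['clock'])
E
python3 -c "
from g import *
print(D(-97,-90)); rel(*D(-97,-90),350,85.6)"
```

```text
[526.7811705  -33.79300197]
[-0.05, -0.04, -66.3] [0.486, -0.3438, -0.0474] clk 0.1
```

Call:
servo_tool(moves=[[[0,0,-66.3,0.486,-0.344,-0.047,0.06],[0,0,-66.3,0.486,-0.344,-0.047,0.06],[0,0,-66.3,0.486,-0.344,-0.047,0.06],[0,0,-66.3,0.486,-0.344,-0.047,0.06],[0,0,-66.3,0.486,-0.344,-0.047,0.06],[0,0,-66.3,0.486,-0.344,-0.047,0.06],[0,0,-66.3,0.486,-0.344,-0.047,0.06],[0,0,-66.3,0.486,-0.344,-0.047,0.06],[0,0,-66.3,0.486,-0.344,-0.047,0.06],[0,0,-66.3,0.486,-0.344,-0.047,0.06],[0,0,-66.3,0.486,-0.344,-0.047,0.06],[0,0,-66.3,0.486,-0.344,-0.047,0.06],[0,0,-66.3,0.486,-0.344,-0.047,0.06],[0,0,-66.3,0.486,-0.344,-0.047,0.06],[0,0,-66.3,0.486,-0.344,-0.047,0.06],[0,0,-66.3,0.486,-0.344,-0.047,0.06],[0,0,-66.3,0.486,-0.344,-0.047,0.06]]])

```text
clock: 1.8
eef_pos: [526.4, -34.7, 349.8]
eef_rot: [0.0, 0.734, 0.679, -0.0]
contact_force: [0.9, -0.1, 0.1]
gripper_width: 60.2
grasp_force: 0.0
```

```bash
python3 -c "
from m import *
s=sensors.sense();print(s['clock'],s['eef_pos'],s['eef_rot'],s['q'].round(2),s['gripper_width'])
d=cap('wrist');save(d,'w1.png');np.save('w1.npy',d,allow_pickle=True);print(-d['R'].T@d['t'],d['R'].round(2).tolist(),d['f'])
for c,r in white(d,12): print(c,r)
"
```

```text
1.8 [526.43055408 -34.69041511 349.80957661] [ 4.35519334e-05  7.34248785e-01  6.78880490e-01 -9.75977516e-06] [-0.15  0.26  1.65 -0.    1.23 -0.08] 60.16438897412362
[533.26403514  33.70314825 431.62728118] [[1.0, -0.08, -0.0], [-0.08, -0.97, 0.25], [-0.02, -0.25, -0.97]] 339.7135080916664
[283. 123.] ((533.5305786132812, 37.95326232910156), (89.47566223144531, 118.85772705078125), 89.0049819946289)
[129.  50.] ((365.0843505859375, 131.43707275390625), (86.57181549072266, 64.59443664550781), 9.530965805053711)
[352.  23.] ((620.8096313476562, 140.17596435546875), (46.752288818359375, 22.442827224731445), 88.08868408203125)
```

View pics/w1.png

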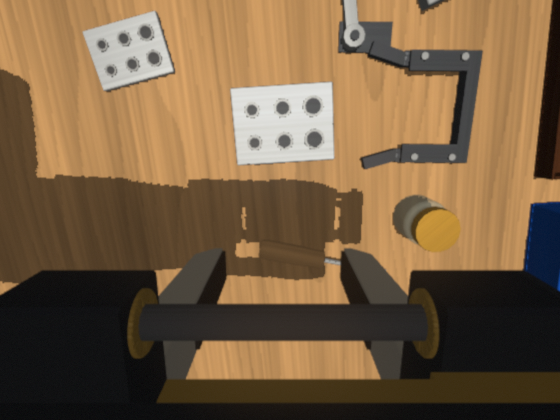

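The wrist view shows the plate at (283,123). The dock's straight rails run at rows 52–70 and 144–162, with the end stop at columns 455–481. The right mouth tip is at (364,162) and the boss at (354,36). I'll fit the rail lines.

```bash
python3 - <<'E'
from m import *
d=np.load('w1.npy',allow_pickle=True).item()
g=d['img'].max(2).astype(int); dark=(g<95)
def edge(cols,r0,r1,lo,name):  # outer rail edges: first dark row from outside
    p=[]
    for c in cols:
        rr=np.where(dark[r0:r1,c])[0]
        if len(rr): p.append([c,(rr.min()-.5 if lo else rr.max()+.5)+r0])
    w=ray(d,p,19.5)[:,:2]; vx,vy,x0,y0=cv2.fitLine(w.astype(np.float32),cv2.DIST_HUBER,0,.01,.01).ravel()
    if vx<0: vx,vy=-vx,-vy
    print(name,'head',np.degrees(np.arctan2(vy,vx)).round(2),'pt',x0.round(1),y0.round(1)); return np.array([vx,vy]),np.array([x0,y0])
a=edge(range(412,470),40,80,True,'left outer'); a2=edge(range(412,448),40,80,False,'left inner(lip)')
b=edge(range(405,462),138,170,False,'right outer'); b2=edge(range(405,448),135,170,True,'right inner')
n=np.array([-a[0][1],a[0][0]]); print('outer width',(a[1]-b[1])@n,'lip gap',(a2[1]-b2[1])@n)
k=[[481,52],[467,162]]; print('back corners',ray(d,k,19.5).round(1).tolist())
print('boss',ray(d,[354,36],23).round(1),'screws',ray(d,[[425,56],[466,56],[415,156],[452,156]],19.5).round(1).tolist())
E
```

```text
left outer head -4.74 pt 720.0 102.9
left inner(lip) head -4.5 pt 700.3 80.5
right outer head -5.64 pt 720.9 -20.9
right inner head -4.49 pt 697.9 1.8
outer width 123.30834 lip gap 78.583824
back corners [[759.3, 98.2, 19.5], [750.7, -23.0, 19.5]]
boss [[618.1 124.7  23. ]] screws [[697.3, 99.0, 19.5], [742.9, 95.4, 19.5], [688.2, -11.0, 19.5], [732.4, -14.4, 19.5]]
```

```bash
sed -i 's/^TH=.*/TH=-4.7; O=np.array([631.5,48.3])/' g.py; python3 -c "
from g import *
rel(*D(-98,-85),88,85.3); rel(*D(-98,-52.5),88,85.3)"
```

```text
[0.0, 0.0, 0.22] [0.0062, -0.0001, 0.2618] clk 1.85
[0.0, 0.0, 0.22] [0.0387, -0.0, 0.2618] clk 1.85
```

Call:
servo_tool(moves=[[[0,0,0.2,0.006,0,0.045,0.06],[0,0,0.2,0.006,0,0.09,0.06],[0,0,0.2,0.006,0,0.135,0.06],[0,0,0.2,0.006,0,0.18,0.06],[0,0,0.2,0.006,0,0.22,0.06],[0,0,0.2,0.006,0,0.245,0.06],[0,0,0.2,0.006,0,0.258,0.06],[0,0,0.2,0.006,0,0.262,0.06],[0,0,0.2,0.01,0,0.262,0.06],[0,0,0.2,0.014,0,0.262,0.06],[0,0,0.2,0.018,0,0.262,0.06],[0,0,0.2,0.022,0,0.262,0.06],[0,0,0.2,0.025,0,0.262,0.06],[0,0,0.2,0.028,0,0.262,0.06],[0,0,0.2,0.031,0,0.262,0.06],[0,0,0.2,0.034,0,0.262,0.06],[0,0,0.2,0.036,0,0.262,0.06],[0,0,0.2,0.038,0,0.262,0.06],[0,0,0.2,0.0387,0,0.262,0.06],[0,0,0.2,0.0387,0,0.262,0.06]]])

```text
clock: 3.85
eef_pos: [530.2, 4.8, 88.1]
eef_rot: [0.001, 0.735, 0.678, 0.0]
contact_force: [-0.2, -2.8, 2.9]
gripper_width: 59.9
grasp_force: 1.8
```

```bash
cat >> m.py <<'E'
def plate(n='top'):
    from g import TH,O
    d=cap(n)
    for c,r in white(d,12):
        if abs(r[1][0]*r[1][1]-10800)<1500 and min(r[1])>80:
            v=np.array(r[0])-O; a=np.radians(TH); ex=np.array([np.cos(a),np.sin(a)]); ey=np.array([-ex[1],ex[0]])
            h=r[2] if r[1][0]>r[1][1] else r[2]-90
            print(n,'plate dock x,y',(v@ex).round(1),(v@ey).round(1),'yaw',round((h-TH+90)%180-90,1),'size',np.round(r[1],1),'clk',sensors.sense()['clock'])
    return d
E
python3 -c "
from m import *
plate('top'); plate('side'); plate('wrist'); print(sensors.sense()['contact_force'])"
```

```text
top plate dock x,y 62.7 -539.6 yaw 74.6 size [132.   86.3] clk 3.9
[ 0.94097956 -3.57689705  0.92760557]
```

Call:
servo_tool(moves=[[[0,0,0,-0.015,0,0,0.06],[0,0,0,-0.03,0,0,0.06],[0,0,0,-0.03,0,-0.05,0.06],[0,0,0,-0.03,0,-0.1,0.06],[0,0,8,-0.03,-0.02,-0.14,0.06],[0,0,16,-0.01,-0.04,-0.16,0.06],[0,0,24,0.01,-0.06,-0.16,0.06],[0,0,32,0.03,-0.08,-0.16,0.06],[0,0,40,0.052,-0.093,-0.16,0.06],[0,0,48,0.052,-0.093,-0.16,0.06],[0,0,56,0.052,-0.093,-0.16,0.06],[0,0,64,0.052,-0.093,-0.16,0.06],[0,0,72,0.052,-0.093,-0.16,0.06],[0,0,80,0.052,-0.093,-0.16,0.06],[0,0,88,0.052,-0.093,-0.16,0.06],[0,0,90,0.052,-0.093,-0.16,0.06],[0,0,90,0.052,-0.093,-0.16,0.06]]])

```text
clock: 5.7
eef_pos: [441.1, 63.2, 247.6]
eef_rot: [-0.0, 0.999, -0.041, -0.0]
contact_force: [1.2, 1.2, -0.7]
gripper_width: 60.4
grasp_force: 0.0
```

```bash
python3 -c "
from m import *
plate('top'); plate('side'); d=plate('wrist'); save(d,'w2.png')
from g import *
rel(*D(-190,0),88,TH)"
```

```text
top plate dock x,y 43.7 -543.6 yaw -54.9 size [ 85.8 131.7] clk 5.75
side plate dock x,y -94.4 -0.0 yaw -0.3 size [ 89.9 116. ] clk 5.8
wrist plate dock x,y -94.0 2.0 yaw 0.1 size [ 89.1 116.2] clk 5.85
[-0.0, 0.02, 0.14] [0.001, -0.0003, 0.1596] clk 5.85
```

View pics/w2.png

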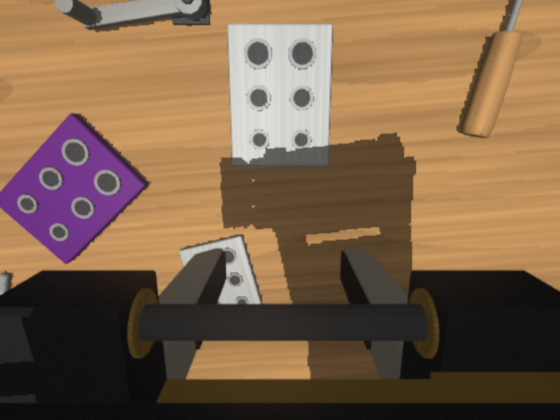

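The plate now sits square to the dock axis, with its rear edge at row 163 across columns 232–329. The small look-alike, at (220,270), is clear of the push path. I'll descend behind the plate and push.

Call:
servo_tool(moves=[[[0,0,0.1,0.011,0,0.04,0.06],[0,0,0.1,0.011,0,0.08,0.06],[0,0,0.1,0.011,0,0.12,0.06],[0,0,0.1,0.011,0,0.145,0.06],[0,0,0.1,0.011,0,0.157,0.06],[0,0,0.1,0.011,0,0.16,0.06],[0,0,0.1,0.016,0,0.16,0.06],[0,0,0.1,0.021,0,0.16,0.06],[0,0,0.1,0.026,0,0.16,0.06],[0,0,0.1,0.031,0,0.16,0.06],[0,0,0.1,0.037,0,0.16,0.06],[0,0,0.1,0.043,0,0.16,0.06],[0,0,0.1,0.049,0,0.16,0.06],[0,0,0.1,0.055,0,0.16,0.06],[0,0,0.1,0.061,0,0.16,0.06],[0,0,0.1,0.067,0,0.16,0.06],[0,0,0.1,0.073,0,0.16,0.06],[0,0,0.1,0.079,0,0.16,0.06],[0,0,0.1,0.085,0,0.16,0.06],[0,0,0.1,0.085,0,0.16,0.06]]])

```text
clock: 7.85
eef_pos: [526.7, 57.2, 88.2]
eef_rot: [-0.0, 0.999, -0.041, 0.0]
contact_force: [-0.4, -0.1, -1.2]
gripper_width: 60.0
grasp_force: 0.0
```

```bash
python3 -c "
from m import *
plate('side'); d=plate('wrist'); s=sensors.sense(); print(s['contact_force'],s['moment'])
from g import *
rel(*D(-17.5,0),88,TH)"
```

```text
[0.46961375 0.14763875 0.81355938] [ 0.01897311  0.00513004 -0.03111318]
[-0.01, -0.07, -0.0] [0.088, 0.0003, 0.0002] clk 7.95
```

```bash
python3 -c "
from m import *
d=cap('side'); cv2.imwrite('pics/s1.png',cv2.resize(d['img'][140:300,200:420,::-1],None,fx=3,fy=3,interpolation=cv2.INTER_CUBIC))"
```

```text
(no output)
```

View pics/s1.png

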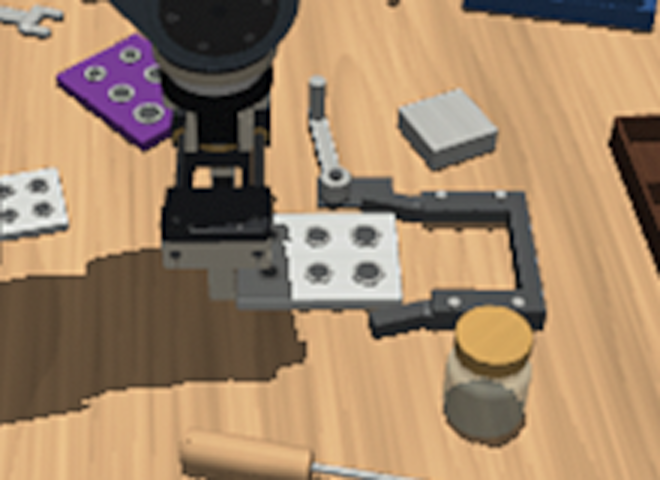

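The side crop shows the plate's front edge at column 400, inside the flare and square, with the gripper behind it. I'll keep pushing.

Call:
servo_tool(moves=[[[0,0,0,0.005,0,0,0.06],[0,0,0,0.01,0,0,0.06],[0,0,0,0.015,0,0,0.06],[0,0,0,0.02,0,0,0.06],[0,0,0,0.025,0,0,0.06],[0,0,0,0.03,0,0,0.06],[0,0,0,0.035,0,0,0.06],[0,0,0,0.04,0,0,0.06],[0,0,0,0.045,0,0,0.06],[0,0,0,0.05,0,0,0.06],[0,0,0,0.055,0,0,0.06],[0,0,0,0.06,0,0,0.06],[0,0,0,0.065,0,0,0.06],[0,0,0,0.07,0,0,0.06]]])

```text
clock: 9.4
eef_pos: [595.3, 51.6, 87.7]
eef_rot: [0.0, 0.999, -0.041, -0.001]
contact_force: [-5.7, 0.7, 4.0]
gripper_width: 59.6
grasp_force: 2.8
```

Call:
servo_tool(moves=[[[0,0,0,0.003,0,0,0.06],[0,0,0,0.006,0,0,0.06],[0,0,0,0.009,0,0,0.06],[0,0,0,0.012,0,0,0.06],[0,0,0,0.014,0,0,0.06],[0,0,0,0.015,0,0,0.06],[0,0,0,0.016,0,0,0.06]]])

```text
clock: 10.1
eef_pos: [611.3, 50.2, 87.7]
eef_rot: [0.0, 0.999, -0.041, -0.001]
contact_force: [-9.2, -0.1, 5.4]
gripper_width: 60.0
grasp_force: 5.0
```

Call:
servo_tool(moves=[[[0,0,0,0.001,0,0,0.06],[0,0,0,0.0015,0,0,0.06],[0,0,0,0.002,0,0,0.06],[0,0,0,0.0025,0,0,0.06],[0,0,0,0.003,0,0,0.06]]])

```text
clock: 10.6
eef_pos: [612.0, 50.2, 87.5]
eef_rot: [0.0, 0.999, -0.041, -0.004]
contact_force: [-22.0, 1.3, 16.7]
gripper_width: 59.9
grasp_force: 10.9
```

The force rose sharply, so the plate is probably against the stop. I'll back off and check.

Call:
servo_tool(moves=[[[0,0,0,-0.01,0,0,0.06],[0,0,0,-0.03,0,0,0.06],[0,0,0,-0.03,0,-0.05,0.06],[0,0,0,-0.03,0,-0.1,0.06],[0,0,0,-0.03,0,-0.15,0.06],[0,0,0,-0.03,0,-0.2,0.06],[0,0,0,-0.03,0,-0.2,0.06]]])

```text
clock: 11.3
eef_pos: [587.1, 52.5, 294.9]
eef_rot: [-0.0, 0.999, -0.041, 0.007]
contact_force: [0.5, 0.6, -0.1]
gripper_width: 60.2
grasp_force: 0.0
```

```bash
python3 -c "
from m import *
d=plate('wrist'); save(d,'w3.png'); np.save('w3.npy',d,allow_pickle=True); s=sensors.sense(); print(s['eef_pos'])"
```

```text
wrist plate dock x,y 52.0 2.0 yaw -0.0 size [ 89.2 113.3] clk 11.35
[585.96936899  52.44614515 291.10223374]
```

View pics/w3.png

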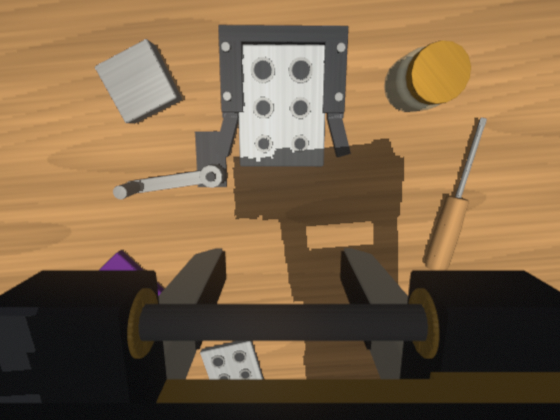

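The wrist view shows the plate in the dock. Its front edge is at the stop (row 44) and its rear edge is near row 165, between the rails. I'll check the gap numerically and locate the post, around (122,191).

```bash
python3 - <<'E'
from m import *; from g import *
d=np.load('w3.npy',allow_pickle=True).item(); im=d['img']
a=np.radians(TH)
def dk(p): 
    v=p[:,:2]-O; return np.c_[v[:,0]*np.cos(a)+v[:,1]*np.sin(a),-v[:,0]*np.sin(a)+v[:,1]*np.cos(a)].round(1).tolist()
for c in (250,282,315): print(c,im[38:50,c].max(1).tolist(),im[158:172,c].tolist()[::1] if c==282 else '')
print('stop inner edge/plate front',dk(ray(d,[282,43.0],19.5)),dk(ray(d,[282,43.0],12)),'rear',dk(ray(d,[282,165],12)),'lip edge cols',dk(ray(d,[[242,75],[326,75]],14.5)))
P=cloud(d); r=P[150:215,90:240]; m=(r[...,2]>40)&(r[...,2]<62); v,u=np.where(m)
print(len(v)); p=r[m]; t=p[p[:,2]>46]; print('post top px',u.mean()+90,v.mean()+150,'cloud',t.mean(0).round(1),'ray',ray(d,[122,191],50).round(1),'boss',ray(d,[211,176],23).round(1))
print('boss dock',dk(ray(d,[211,176],23)),'post dock',dk(ray(d,[122,191],50)),dk(t.mean(0)[None]))
E
```

```text
250 [81, 80, 76, 61, 41, 45, 97, 163, 204, 216, 216, 216] 
282 [78, 78, 76, 63, 43, 36, 84, 154, 197, 208, 209, 210] [[92, 92, 90], [92, 92, 90], [92, 91, 90], [92, 91, 90], [91, 91, 89], [92, 91, 89], [91, 91, 88], [86, 84, 81], [87, 76, 64], [93, 73, 53], [94, 74, 52], [92, 72, 50], [94, 74, 52], [96, 74, 52]]
315 [76, 75, 75, 67, 46, 37, 84, 151, 192, 204, 205, 204] 
stop inner edge/plate front [[108.7, 1.3]] [[110.4, 1.3]] rear [[-8.9, 1.4]] lip edge cols [[80.6, 41.2], [80.6, -42.7]]
208
post top px 121.26442307692308 190.87019230769232 cloud [613.6 210.   49.6] ray [[613.9 207.7  50. ]] boss [[618.4 125.1  23. ]]
boss dock [[-19.3, 75.5]] post dock [[-30.6, 157.4]] [[-31.1, 159.7]]
```

It reads as home to within about 1.5 mm. I'll press once more, a little harder, to be sure.

Call:
servo_tool(moves=[[[0,0,0,0,0,0.05,0.06],[0,0,0,0,0,0.1,0.06],[0,0,0,0,0,0.15,0.06],[0,0,0,0,0,0.185,0.06],[0,0,0,0,0,0.198,0.06],[0,0,0,0.01,0,0.199,0.06],[0,0,0,0.02,0,0.199,0.06],[0,0,0,0.025,0,0.199,0.06],[0,0,0,0.027,0,0.199,0.06],[0,0,0,0.028,0,0.199,0.06],[0,0,0,0.029,0,0.199,0.06],[0,0,0,0.03,0,0.199,0.06]]])

```text
clock: 12.55
eef_pos: [612.1, 50.3, 89.7]
eef_rot: [0.0, 0.999, -0.041, -0.004]
contact_force: [-24.9, 1.3, 19.6]
gripper_width: 60.1
grasp_force: 12.5
```

Call:
servo_tool(moves=[[[0,0,0,0.001,0,0,0.06],[0,0,0,0.0015,0,0,0.06],[0,0,0,0.0015,0,0,0.06]]])

```text
clock: 12.85
eef_pos: [612.4, 50.2, 89.6]
eef_rot: [0.0, 0.999, -0.041, -0.006]
contact_force: [-28.8, 1.5, 22.5]
gripper_width: 59.9
grasp_force: 14.5
```

Firm contact at the same position confirms the plate is home. Next is the keeper post.

```bash
python3 -c "
from g import *
rel(613.8,208.9,185,85.3); rel(613.8,208.9,110,85.3); print(sensors.sense()['q'])"
```

```text
[-0.5, 0.55, -90.0] [-0.0128, -0.1582, -0.0954] clk 12.85
[-0.5, 0.55, -90.0] [-0.0119, -0.1582, -0.0204] clk 12.85
[5.98013472e-03 7.43006295e-01 1.59974259e+00 5.97365248e-04
 8.10502863e-01 1.65848488e+00]
```

Call:
servo_tool(moves=[[[0,0,0,-0.01,0,0,0.06],[0,0,0,-0.03,0,0,0.06],[0,0,0,-0.03,0,-0.05,0.05],[0,0,0,-0.03,0,-0.095,0.034],[0,0,-8,-0.025,-0.02,-0.095,0.034],[0,0,-16,-0.02,-0.04,-0.095,0.034],[0,0,-24,-0.017,-0.06,-0.095,0.034],[0,0,-32,-0.017,-0.08,-0.095,0.034],[0,0,-40,-0.017,-0.1,-0.095,0.034],[0,0,-48,-0.017,-0.12,-0.095,0.034],[0,0,-56,-0.017,-0.14,-0.095,0.034],[0,0,-64,-0.017,-0.158,-0.095,0.034],[0,0,-72,-0.017,-0.158,-0.095,0.034],[0,0,-80,-0.017,-0.158,-0.095,0.034],[0,0,-88,-0.017,-0.158,-0.095,0.034],[0,0,-90,-0.017,-0.158,-0.095,0.034],[0,0,-90,-0.017,-0.158,-0.095,0.034],[0,0,-90,-0.017,-0.158,-0.095,0.034]]])

```text
clock: 14.65
eef_pos: [612.5, 208.8, 184.6]
eef_rot: [0.0, 0.736, 0.677, 0.001]
contact_force: [-0.2, 0.3, 0.2]
gripper_width: 33.8
grasp_force: 0.0
```

```bash
python3 -c "
from g import *
rel(613.8,208.9,110,85.3); s=sensors.sense(); print(s['eef_pos'],s['gripper_width'])
d=cap('side'); P=cloud(d); m=(P[...,2]>40)&(P[...,2]<53)&(abs(P[...,0]-612)<20)&(abs(P[...,1]-209)<20); print(m.sum(),P[m].mean(0))
from m import plate; plate('top')"
```

```text
[0.08, -0.03, -0.09] [0.0002, 0.0011, 0.0746] clk 14.65
[612.5299472  208.77927999 184.56761793] 33.766088938246874
27 [610.18150487 207.06883391  46.47425521]
top plate dock x,y 62.2 -538.9 yaw 76.2 size [133.2  86.3] clk 14.75
```

Call:
servo_tool(moves=[[[0,0,0,0,0,0.03,0.034],[0,0,0,0,0,0.055,0.034],[0,0,0,0,0,0.07,0.034],[0,0,0,0,0,0.075,0.034],[0,0,0,0,0,0.075,0.005],[0,0,0,0,0,0.075,0.005],[0,0,0,0,0,0.075,0.005],[0,0,0,0,0,0.075,0.005],[0,0,0,0,0,0.075,0.005]]], newtons=8)

```text
clock: 15.65
eef_pos: [612.6, 208.9, 109.7]
eef_rot: [0.0, 0.736, 0.678, 0.001]
contact_force: [-1.0, 1.0, 7.1]
gripper_width: 13.8
grasp_force: 8.0
```

```bash
cat > arc.py <<'E'
from g import *
def arc(phis,yaws):
    s=sensors.sense(); q=s['eef_rot']; R=Ro.from_quat([q[1],q[2],q[3],q[0]])
    H=D(-20,75); v=s['eef_pos'][:2]-H; p0=np.arctan2(v[1],v[0]); r=np.hypot(*v)
    print('r',r.round(1),'phi now',(np.degrees(p0)-TH-90).round(1),s['gripper_width'])
    y0=np.degrees(np.arctan2(R.as_matrix()[1,0],R.as_matrix()[0,0]))-TH; print('yaw',round(y0,1))
    for ph,yw in zip(phis,yaws):
        a=np.radians(ph+90+TH); t=R.inv().apply(np.r_[H+85*np.array([np.cos(a),np.sin(a)])-s['eef_pos'][:2],0])/1000
        print([0,0,round(-(yw-y0)),*t[:2].round(3),0,0.005],end=', ')
    print()
if __name__=='__main__':
    ph=np.arange(float(sys.argv[1]),float(sys.argv[2]),5); arc(ph,90+.8*ph)
E
python3 arc.py 12 107
```

```text
r 84.4 phi now 8.2 13.828173408262566
yaw 90.0
[0, 0, -10, np.float64(-0.0), np.float64(-0.006), 0, 0.005], [0, 0, -14, np.float64(-0.002), np.float64(-0.013), 0, 0.005], [0, 0, -18, np.float64(-0.005), np.float64(-0.02), 0, 0.005], [0, 0, -22, np.float64(-0.008), np.float64(-0.027), 0, 0.005], [0, 0, -26, np.float64(-0.011), np.float64(-0.033), 0, 0.005], [0, 0, -30, np.float64(-0.016), np.float64(-0.039), 0, 0.005], [0, 0, -34, np.float64(-0.02), np.float64(-0.045), 0, 0.005], [0, 0, -38, np.float64(-0.026), np.float64(-0.05), 0, 0.005], [0, 0, -42, np.float64(-0.031), np.float64(-0.055), 0, 0.005], [0, 0, -46, np.float64(-0.037), np.float64(-0.059), 0, 0.005], [0, 0, -50, np.float64(-0.044), np.float64(-0.063), 0, 0.005], [0, 0, -54, np.float64(-0.05), np.float64(-0.066), 0, 0.005], [0, 0, -58, np.float64(-0.057), np.float64(-0.069), 0, 0.005], [0, 0, -62, np.float64(-0.064), np.float64(-0.071), 0, 0.005], [0, 0, -66, np.float64(-0.072), np.float64(-0.072), 0, 0.005], [0, 0, -70, np.float64(-0.079), np.float64(-0.073), 0, 0.005], [0, 0, -74, np.float64(-0.086), np.float64(-0.073), 0, 0.005], [0, 0, -78, np.float64(-0.094), np.float64(-0.072), 0, 0.005], [0, 0, -82, np.float64(-0.101), np.float64(-0.071), 0, 0.005],
```

The post is gripped: the opening reads 13.8 mm against a 14 mm post.

Call:
servo_tool(moves=[[[0,0,-5,0,-0.006,0,0.005],[0,0,-11,-0.002,-0.013,0,0.005],[0,0,-17,-0.005,-0.02,0,0.005],[0,0,-22,-0.008,-0.027,0,0.005],[0,0,-26,-0.011,-0.033,0,0.005],[0,0,-30,-0.016,-0.039,0,0.005],[0,0,-34,-0.02,-0.045,0,0.005],[0,0,-38,-0.026,-0.05,0,0.005],[0,0,-42,-0.031,-0.055,0,0.005],[0,0,-46,-0.037,-0.059,0,0.005],[0,0,-50,-0.044,-0.063,0,0.005],[0,0,-54,-0.05,-0.066,0,0.005],[0,0,-58,-0.057,-0.069,0,0.005],[0,0,-62,-0.064,-0.071,0,0.005],[0,0,-66,-0.072,-0.072,0,0.005],[0,0,-70,-0.079,-0.073,0,0.005],[0,0,-74,-0.086,-0.073,0,0.005],[0,0,-78,-0.094,-0.072,0,0.005]]])

```text
clock: 17.45
eef_pos: [533.3, 120.9, 109.5]
eef_rot: [0.001, 0.144, 0.99, 0.0]
contact_force: [-0.2, 1.9, 5.7]
gripper_width: 13.7
grasp_force: 8.0
```

```bash
python3 arc.py 102 182 | sed 's/np.float64(\([^)]*\))/\1/g'
```

```text
r 84.5 phi now -262.7 13.652967026884568
yaw 168.2
[0, 0, -3, -0.002, -0.007, 0, 0.005], [0, 0, -7, -0.005, -0.013, 0, 0.005], [0, 0, -11, -0.009, -0.02, 0, 0.005], [0, 0, -15, -0.014, -0.026, 0, 0.005], [0, 0, -19, -0.019, -0.031, 0, 0.005], [0, 0, -23, -0.024, -0.036, 0, 0.005], [0, 0, -27, -0.03, -0.041, 0, 0.005], [0, 0, -31, -0.036, -0.045, 0, 0.005], [0, 0, -35, -0.042, -0.049, 0, 0.005], [0, 0, -39, -0.049, -0.052, 0, 0.005], [0, 0, -43, -0.056, -0.054, 0, 0.005], [0, 0, -47, -0.063, -0.056, 0, 0.005], [0, 0, -51, -0.071, -0.057, 0, 0.005], [0, 0, -55, -0.078, -0.057, 0, 0.005], [0, 0, -59, -0.086, -0.057, 0, 0.005], [0, 0, -63, -0.093, -0.056, 0, 0.005],
```

Call:
servo_tool(moves=[[[0,0,-3,-0.002,-0.007,0,0.005],[0,0,-7,-0.005,-0.013,0,0.005],[0,0,-11,-0.009,-0.02,0,0.005],[0,0,-15,-0.014,-0.026,0,0.005],[0,0,-19,-0.019,-0.031,0,0.005],[0,0,-23,-0.024,-0.036,0,0.005],[0,0,-27,-0.03,-0.041,0,0.005],[0,0,-31,-0.036,-0.045,0,0.005],[0,0,-35,-0.042,-0.049,0,0.005],[0,0,-39,-0.049,-0.052,0,0.005],[0,0,-43,-0.056,-0.054,0,0.005],[0,0,-47,-0.063,-0.056,0,0.005],[0,0,-51,-0.071,-0.057,0,0.005],[0,0,-55,-0.078,-0.057,0,0.005],[0,0,-59,-0.086,-0.057,0,0.005],[0,0,-59,-0.086,-0.057,0,0.005]]])

```text
clock: 19.05
eef_pos: [600.0, 42.1, 109.5]
eef_rot: [0.001, -0.362, 0.932, -0.0]
contact_force: [1.1, 4.7, 5.0]
gripper_width: 13.8
grasp_force: 8.0
```

```bash
python3 -c "
from arc import *
arc([174,176,178,180,182],[226]*5)"| sed 's/np.float64(\([^)]*\))/\1/g'
```

```text
r 84.4 phi now -187.4 13.824149187436339
yaw -132.9
[0, 0, -359, -0.001, -0.002, 0, 0.005], [0, 0, -359, -0.003, -0.004, 0, 0.005], [0, 0, -359, -0.004, -0.007, 0, 0.005], [0, 0, -359, -0.006, -0.009, 0, 0.005], [0, 0, -359, -0.009, -0.011, 0, 0.005],
```

Call:
servo_tool(moves=[[[0,0,0,-0.001,-0.002,0,0.005],[0,0,0,-0.003,-0.004,0,0.005],[0,0,0,-0.004,-0.007,0,0.005],[0,0,0,-0.006,-0.009,0,0.005],[0,0,0,-0.007,-0.01,0,0.005],[0,0,0,-0.009,-0.011,0,0.005],[0,0,0,-0.009,-0.011,0,0.005]]])

```text
clock: 19.75
eef_pos: [610.4, 40.8, 108.4]
eef_rot: [-0.003, -0.361, 0.933, 0.002]
contact_force: [-13.9, 9.3, 10.2]
gripper_width: 14.2
grasp_force: 8.0
```

The stop was felt at 14 N, with the post where it should be. I'll release, rise and verify.

Call:
servo_tool(moves=[[[0,0,0,-0.008,-0.01,0,0.034],[0,0,0,-0.008,-0.01,0,0.034],[0,0,0,-0.008,-0.01,0,0.034],[0,0,0,-0.008,-0.01,0,0.034],[0,0,0,-0.008,-0.01,-0.03,0.034],[0,0,0,-0.008,-0.01,-0.07,0.034],[0,0,8,0.03,0.0,-0.12,0.034],[0,0,16,0.07,0.02,-0.17,0.034],[0,0,24,0.1,0.04,-0.2,0.034],[0,0,32,0.13,0.07,-0.22,0.034],[0,0,40,0.14,0.1,-0.22,0.034],[0,0,48,0.14,0.14,-0.22,0.034],[0,0,48,0.14,0.18,-0.22,0.034],[0,0,48,0.14,0.21,-0.22,0.034],[0,0,48,0.14,0.21,-0.22,0.034],[0,0,48,0.14,0.21,-0.22,0.034]]])

```text
clock: 21.35
eef_pos: [367.9, 100.7, 329.1]
eef_rot: [0.001, 0.049, 0.999, -0.0]
contact_force: [1.0, -0.4, 0.6]
gripper_width: 34.0
grasp_force: 0.0
```

```bash
python3 - <<'E'
from m import *; from g import *
s=sensors.sense(); print(s['eef_pos'],s['clock'])
d=cap('side'); save(d,'s9.png'); t=cap('top')
cv2.imwrite('pics/f.png',np.hstack([cv2.resize(x['img'][a:b,c:e,::-1],(390,390),interpolation=cv2.INTER_CUBIC) for x,a,b,c,e in ((d,150,290,250,390),(t,100,240,210,350))]))
a=np.radians(TH)
P=cloud(d); m=(P[...,2]>40)&(P[...,2]<54)&(abs(P[...,0]-611)<25)&(abs(P[...,1]-40)<25); p=P[m]
if len(p):
    v=p.mean(0)[:2]-D(-20,75); print(len(p),p.mean(0),'phi',(np.degrees(np.arctan2(v[1],v[0]))-TH-90)%360)
E
```

```text
[367.945022   100.74131957 329.06653045] 21.35
40 [608.02264289  38.48606139  46.48417915] phi 178.28617560770235
```

View pics/f.png

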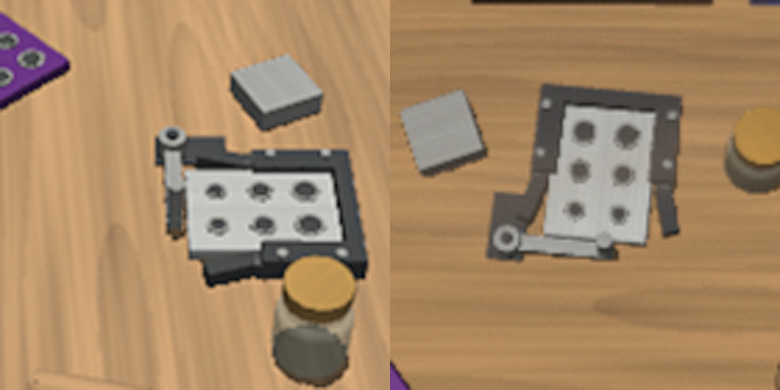

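The final crops show the plate home in the dock. The keeper lies across the mouth with its post at (605,240) in the right-hand crop, and the block and jar have not moved. With the camera offset corrected, the keeper angle is about 180°. I'll hand in.

```bash
python3 -c "
from rig import manip
print(manip.finish_job())"
```

```text
the job is handed in; nothing more can be done
None
```

The job is handed in at about 21 s: the plate is pressed home against the end stop, the keeper is swung round to its stop across the mouth (about 180°), and the jar, block and screwdriver were not touched.

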